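Brace the square pigment jar with the straightedge and unscrew its tight cap

ROBOT

A 6-joint arm with a two-finger parallel gripper is mounted at the origin on the work surface. World frame = base frame: x ahead of the robot, y to its left, z up, the work surface at z = 0. Lengths are in m, angles in rad, forces in N, time in s.
With the tool pointing down it reaches from about 0.35 to 0.975 m from the base axis. Payload 4.9 kg.
Tool frame: the origin (TCP) lies midway between the tips of the shut fingers; the grasp point (between the pads) lies 19 mm behind it; z points along the fingers, y is the line along which they close (so a half turn about z gives the same grasp; the last joint's range is limited). The gripper opens to 85 mm and grips with 20 to 120 N. Pads are 22 mm wide; open, the fingers measure 114 mm over their backs; the gripper's body (76 mm by 85 mm) begins 54 mm behind the grasp point. The pads swing forward as they close: fully open they stand 13 mm farther back than shut.
Start: joints at [0.994, 0.053, 1.613, -0, 1.476, -0.119], TCP at [0.276, 0.561, 0.195] pointing down, gripper open.
Joint ranges: [-3.01, 3.01], [-1.01, 2.22], [0.06, 2.58], [-1.02, 4.17], [0.09, 2.62], [-3.14, 3.14]. Speed limits (rad/s): [2.57, 2.57, 3.14, 3.14, 3.14, 3.14].

INTERFACE

Orientations are given as a rotation vector (axis times angle).
In Python, from station import ctrl gives the robot as it stands. The module is installed in compiled form; this text tells all that it offers.
- The arm moves only by the shell command python3 -m handwheel 'ROWS' [OPENING] [FORCE]. ROWS is JSON, a list of rows, each a list of 2 entries, a list of its own where there are three numbers: the shift along the tool's x, y, z in cm, then the turn, a rotation vector about the tool's x, y, z in rad. In form: [[[tx, ty, tz], [ax, ay, az]], ...]. A call has 1 to 5 rows; each row is the pose to reach, as a shift and turn from the pose commanded when the call began, along the tool's axes at that moment; what a row does not reach only later rows make up. A row lasts 1/8 s, in which the tool goes at most 62.5 mm and 10.7 degrees, less where a joint would pass 70% of its speed; a pose out of reach is approached as far as the arm can. A call with a gripper value outside its range is refused whole. OPENING is the gripper's target within -1 to 1 (shut at 1, half-way at 0, fully open at -1), set as the call begins (- or left out, the last holds). The fingers move at their own pace and stop on an object; FORCE is the grip in N (left out, the last holds). Time passes only in rows, so rows that repeat a pose let the fingers close. It gives the time, the measured TCP pose, the force, the opening and the grip force at its end, in the units of the state.
- ctrl.get_obs(): the state, without advancing time (a new reading comes with each control period).
- ctrl.get_image(name): name is "scene" or "top"; returns the picture (480x640x3 uint8, blue, green, red); there is no depth.
- ctrl.calibration(name): a dict with "fx", "fy", "cx", "cy" (pixels), "R" (3x3) and "t" (3): a world point X has camera coordinates R X + t. Camera axes: x right, y down, z forward; pixel columns grow to the right and rows downward; lengths in m; the calibration is good to about 2 mm. A picture is of the moment at which its call begins. calibration takes no time and is no camera call.
- ctrl.finish_job(): hands the job in; it is judged then, once.
Trained networks look in the newest picture that a camera, given by its name, has taken for a name from the list of things; names that differ only in an ending like _2 or _b are one class to them, and where a whole thing is asked for, a point or a joint stands for the part that bears it (a point fixed in the world has none). Each returns a list of dicts, best first, with "score" (0 to 1); they miss things now and then, are a little off and sometimes report something else, mostly with a low value. They report only what shows in the picture. A call takes as long as a camera call. They do not tell look-alikes from the thing itself.
- ctrl.look_for(camera, query): "position" ([column, row] in pixels, amid what is visible of it).
- ctrl.landmark_of(camera, query): "position" ([column, row] in pixels: a listed point, or the origin of a listed thing).
The state is a dict: "t": time; "q": joint angles; "dq": joint speeds; "effort": joint torques, N m; "tool_pos": TCP position; "tool_rot": TCP orientation; "contact_force": force on the tool from outside, world axes, zero at the start; "wrist_torque": the same for the moment, N m; "opening": finger opening in m; "grip_force": force on a finger pad.
Only numpy, scipy, OpenCV 4.12 (cv2) and the standard library are available. Lean on these libraries where they do the work, as an engineer would, in place of code of your own. Each camera call takes 0.05 s, during which the arm holds its last target. There are 200 camera calls.

TASK

In the candle workshop a square jar with a tight screw cap stands in the bench stop. Set the straightedge bar down into the gap beside the jar, fully down on the board and flush against the jar's side so that the jar cannot turn, and let go of it; then unscrew the cap (anticlockwise seen from above) until its threads come free, without lifting or twisting the jar out of place. Finish while still holding the cap level, two or three centimetres above the jar's mouth, and leave the candle, the wax cloud and the cup where they are.

Things in the scene. Friction and masses are not known exactly. Their poses are not given: they have to be found in the camera images.
- stop: Wooden bench stop, fixed, pose varies. Origin on the bench at the nominal jar axis. Board x -145 to 55, y -83 to 67 mm, top at z = 10. On it, up to z = 50: left block, inner face y = 33.5 (x -36 to -2); back block, inner face x = 34 (y 2 to 34); right fence, 22 thick, inner face y = -56.5 (x -40 to 40), its top 10 mm sloped back. The blocks beside the jar alone do not stop it turning.
- gap (a point): Middle of the gap for the bar, on the board (z = 10 mm), at x = 0, y = -45 mm of the stop, axes as the stop. The gap, 23.5 mm wide, lies between the jar's right (-y) side and the right fence, runs along x and is open at both ends.
- jar: White stoneware jar, loose, about 0.45 kg: square body 66 x 66 x 70 mm high, round neck above (51 mm over its threads, top at z = 90 mm). Origin at the centre of its underside; axes start parallel to the stop's. Unbraced it turns with the cap; braced it may turn up to about 9 degrees before it bears on bar and block.
- jar_mouth (a point): Centre of the top of the jar's neck, 90 mm above the jar's underside. A rubber plug in the mouth pushes the cap up with about 10 N and drags on it, which makes it tight (roughly 0.3 to 0.7 Nm to turn: grip it firmly); with the cap off, the plug's nubs stand 5.5 mm above the neck.
- cap: Round pale wooden cap, 60 mm wide, 28 high, 70 g, dark stripe on top along its +x. Origin at the centre of its underside, z up. Tight, the underside is 74 mm above the jar's. Turned anticlockwise from above it rises 3 mm and is free after about 55 degrees relative to the jar (the seal then lifts it slightly); a stop blocks it at about 95. In between it lifts straight off.
- bar: Straightedge bar, loose, 0.28 kg, aluminium, 170 long (x), 20 thick (y), 45 mm high, standing on edge. On top of its -x end a dark wooden grip block 50 long, 20 thick, centred at x = -60, z 45 to 81 mm. Origin: centre of the underside. In the gap it lies along the stop's x, grip block at the open (-x) end, its middle about 50 mm to the -x side of the jar's axis.
- candle: Bystander: honey-coloured fluted pillar candle, about 70 mm wide, 100 mm high. Origin at the centre of its underside.
- wax_cloud: Bystander: cream wax cloud, about 85 mm wide, 45 mm high. Origin at the centre of its underside.
- cup: Bystander: white cup, 72 mm wide, 70 mm high. Origin at the centre of its underside.
Mind the look-alikes: they are no part of the job. Several things have the shape of the cap; the one meant has the colours described above.

How it is judged:
On the way, in this order (a step that is already met when the one before it is completed fails the run):
1. the bar stands in the gap, down on the board, flush against the jar's side (within 3 mm) and let go, the cap still on (y of bar in the frame of jar between -0.0465 and -0.0395 m and x of bar in the frame of jar between -0.085 and -0.02 m and z of bar in the frame of stop below 0.014 m and angle between the x axis of bar and the x axis of jar, either way round below 0.06 rad and angle between bar's own z axis and vertical below 0.06 rad and contact force between the fingers and bar below 0.2 N and z of cap in the frame of jar below 0.079 m), for 0.2 s.
2. the cap is off its threads and held in the fingers (z of cap in the frame of jar above 0.088 m and contact force between the fingers and cap above 1 N), for 0.2 s.
At the end, for the whole second after the job is handed in: The cap is held level (10 degrees) and at rest, its underside 7 to 50 mm above the top of the jar's neck, within 20 mm of its axis, clear of the jar; the jar stands upright on the board and the bar stands beside it, not touched by the robot (z of cap in the frame of jar_mouth between 0.007 and 0.05 m and horizontal distance between cap and jar_mouth below 0.02 m and angle between cap's own z axis and vertical below 0.17 rad and contact force between the fingers and cap above 1 N and contact force between cap and jar below 0.1 N and linear speed of cap below 0.03 m/s and z of each of jar, bar in the frame of stop below 0.014 m and angle between jar's own z axis and vertical below 0.06 rad and linear speed of jar below 0.02 m/s and y of bar in the frame of jar between -0.052 and -0.028 m and x of bar in the frame of jar between -0.085 and -0.02 m and contact force between the fingers and bar below 0.2 N); the arm keeps its last pose, push and grip.
It fails at once if the jar is twisted more than 0.25 rad in the stop (angle between the x axis of jar and the x axis of stop, either way round above 0.25 rad).
It fails at once if the jar is lifted more than 10 mm off the board (z of jar in the frame of stop above 0.02 m).
It fails at once if the candle is moved more than 30 mm (distance of candle from where it was at the start of the episode above 0.03 m).
It fails at once if the wax cloud is moved more than 30 mm (distance of wax_cloud from where it was at the start of the episode above 0.03 m).
It fails at once if the cup is moved more than 30 mm (distance of cup from where it was at the start of the episode above 0.03 m).
It also fails if it takes over 54 s, if anything falls off the work surface, if the arm or the gripper's body presses on something with over 40 N, if the wrist force passes 120 N, or if a joint passes its speed limit or range.

## Working session

There is one attempt and no reset: what is moved stays moved. The work goes in short steps, Python scripts to look and compute and a shell command to move; the robot and the scene stay as the last step left them, time stands still between calls to the robot, and variables do not carry over. Pictures are saved under pics/ and viewed, at most 10 in all, crops included, and the job is handed in when it is done.

```bash
mkdir -p pics; python3 - <<'E'
from station import ctrl
import cv2
o=ctrl.get_obs(); print({k:o[k] for k in o})
for n in("scene","top"):
    cv2.imwrite(f"pics/{n}0.png",ctrl.get_image(n)); print(ctrl.calibration(n))
    for q in("stop","gap","jar","jar_mouth","cap","bar"):
        print(n,q,[(round(d['score'],2),[round(float(v)) for v in d['position']]) for d in ctrl.landmark_of(n,q)[:4]])
E
```

```text
{'t': 0.0, 'q': array([ 9.94011281e-01,  5.33639060e-02,  1.61430803e+00, -2.58178770e-05,
        1.47598666e+00, -1.18990350e-01]), 'dq': array([ 0.00099193, -0.0001697 , -0.0011741 , -0.00175105,  0.00081349,
        0.00139905]), 'effort': array([ 1.58744613e-03, -3.93675399e+01, -3.70179427e+01,  3.54300056e-06,
        6.82583079e-03,  7.29922277e-06]), 'tool_pos': array([0.27584869, 0.56005126, 0.19395034]), 'tool_rot': array([-0.71268077, -3.05898809,  0.00306387]), 'contact_force': array([-0.30631755, -1.14538388,  0.2898318 ]), 'wrist_torque': array([ 0.06533339, -0.02346078, -0.00371088]), 'grip_force': 0.0, 'opening': 0.08511680797066935}
{'fx': 521.9695220697054, 'fy': 521.9695220697054, 'cx': 327.0185820898669, 'cy': 231.85186483359917, 'R': array([[ 0.34993751,  0.93675927, -0.00508011],
       [ 0.78303029, -0.29547837, -0.54731719],
       [-0.51420552,  0.18754893, -0.83690984]]), 't': array([-0.27452098, -0.4129908 ,  1.29417912])}
scene stop [(0.85, [350, 237]), (0.16, [240, 365])]
scene gap [(0.69, [324, 238])]
scene jar [(0.56, [348, 238])]
scene jar_mouth []
scene cap [(0.75, [274, 299]), (0.64, [255, 226]), (0.57, [347, 217])]
scene bar [(0.95, [166, 272]), (0.59, [322, 240])]
{'fx': 500.320735600413, 'fy': 500.320735600413, 'cx': 314.6671440348453, 'cy': 233.73311551698322, 'R': array([[ 2.29320284e-02, -9.99729831e-01,  3.79307247e-03],
       [-9.88642454e-01, -2.32410466e-02, -1.48478793e-01],
       [ 1.48526833e-01, -3.45072596e-04, -9.88908318e-01]]), 't': array([0.04052114, 0.6115151 , 1.04674549])}
top stop [(0.85, [285, 243])]
top gap [(0.97, [309, 250])]
top jar [(0.93, [290, 242])]
top jar_mouth [(0.96, [287, 236])]
top cap [(0.88, [286, 240]), (0.87, [357, 292]), (0.75, [362, 214])]
top bar [(0.69, [439, 270])]
```

View pics/scene0.png

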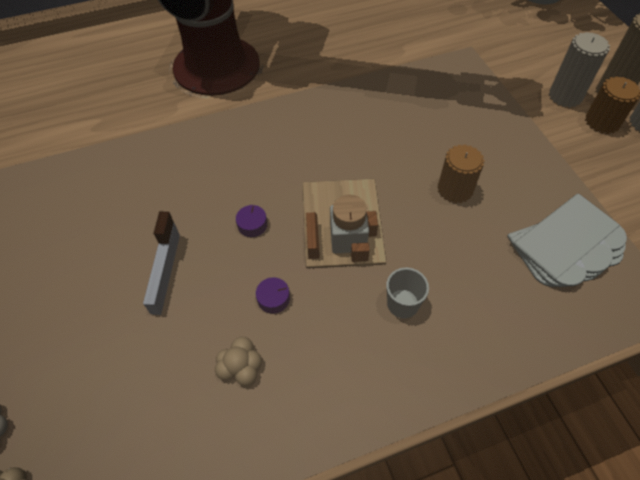

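View pics/top0.png

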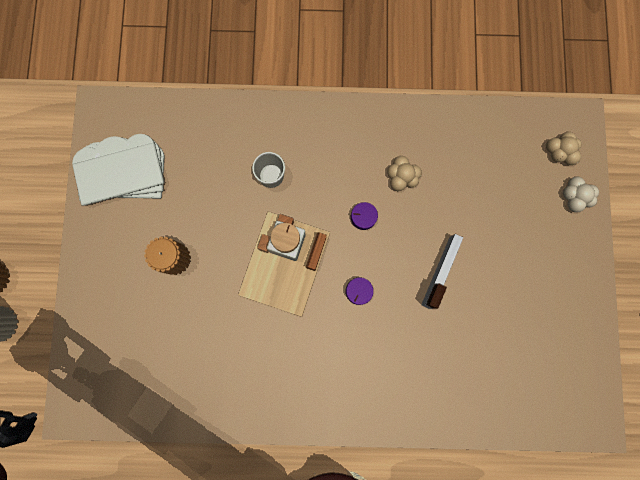

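```bash
cat > h.py <<'E'
import numpy as np,cv2
from station import ctrl
from scipy.spatial.transform import Rotation as Rn
def unproj(n,px,z):
    c=ctrl.calibration(n);R=np.array(c['R']);t=np.array(c['t'])
    d=R.T@np.array([(px[0]-c['cx'])/c['fx'],(px[1]-c['cy'])/c['fy'],1.]);o=-R.T@t
    return o+d*(z-o[2])/d[2]
def proj(n,X):
    c=ctrl.calibration(n);p=np.array(c['R'])@np.array(X)+c['t']
    return np.array([c['fx']*p[0]/p[2]+c['cx'],c['fy']*p[1]/p[2]+c['cy']])
E
python3 - <<'E'
import cv2,numpy as np
im=cv2.imread("pics/top0.png")
a=im[205:325,235:333];b=im[218:338,410:470]
f=lambda x:cv2.resize(x,None,fx=5,fy=5,interpolation=cv2.INTER_CUBIC)
o=np.hstack([f(a),f(b)]);o=cv2.convertScaleAbs(o,alpha=1.4);print(o.shape);cv2.imwrite("pics/crop.png",o)
E
```

```text
(600, 790, 3)
```

View pics/crop.png

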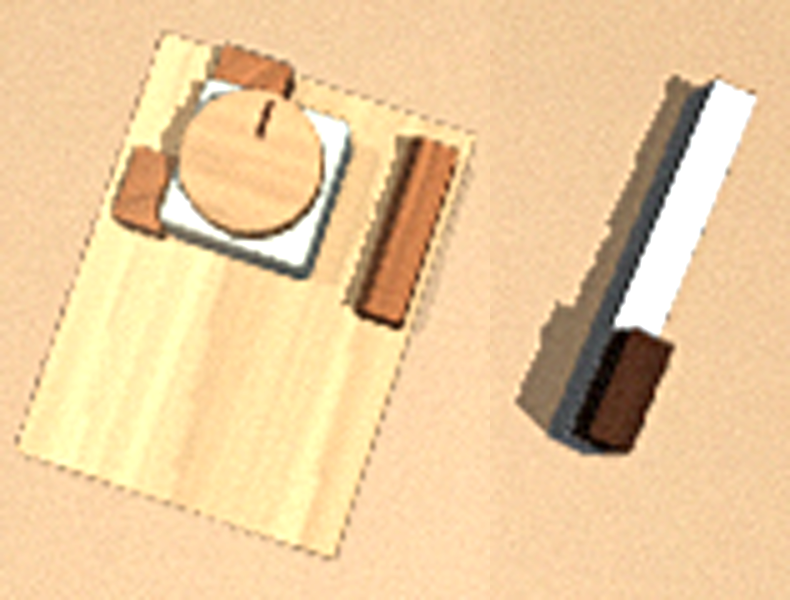

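The crop shows the board corners at about (165,33), (475,132), (337,557) and (17,442). The bar's far top end is at (717,80)-(757,95), and its grip block top spans (625,328) to (630,452). I'll fit poses to these.

```bash
cat > fit.py <<'E'
from h import *
from scipy.optimize import least_squares
def fit(pts,x0,n="top"):
    def W(p,q): c,s=np.cos(p[2]),np.sin(p[2]); return [p[0]+c*q[0]-s*q[1],p[1]+s*q[0]+c*q[1],q[2]]
    f=lambda p:np.concatenate([proj(n,W(p,np.array(q)/1000))-px for q,px in pts])
    r=least_squares(f,x0); return r.x,np.round(r.fun,1)
E
python3 - <<'E'
from fit import *
A=lambda c,r:np.array([c/5+235,r/5+205]); B=lambda c,r:np.array([(c-490)/5+410,r/5+218])
s,e=fit([((55,67,10),A(165,33)),((55,-83,10),A(475,132)),((-145,-83,10),A(337,557)),((-145,67,10),A(17,442))],[.6,.05,-.3]);print("stop",s,e)
b,e=fit([((85,10,45),B(717,80)),((85,-10,45),B(757,95)),((-35,-10,81),B(673,345)),((-35,10,81),B(627,328)),((-85,-10,81),B(630,452)),((-85,10,81),B(582,435))],[.5,-.2,-.3]);print("bar",b,e)
print("cap c",unproj("top",A(251,162),.112))
q=Rn.from_rotvec(ctrl.get_obs()['tool_rot']).as_matrix();print(q)
c,si=np.cos(b[2]),np.sin(b[2]);print("grip",b[0]-.06*c,b[1]-.06*si)
for z in(.055,.0): print(unproj("top",B(560,435),z))
E
```

```text
stop [ 0.59427343  0.1142642  -0.30064306] [-0.1 -1.1  0.7 -0.1 -0.2  0.  -0.4  1.2]
bar [ 0.53573674 -0.22737628 -0.40954811] [-0.4 -0.3  0.   0.5  0.2 -0.1  0.5 -0.7 -0.5  0.6  0.2 -0.1]
cap c [0.59143029 0.11483742 0.112     ]
[[-8.97014542e-01  4.42001026e-01  6.93484040e-05]
 [ 4.42001030e-01  8.97014540e-01  6.96949248e-05]
 [-3.14012985e-05  9.31694270e-05 -9.99999995e-01]]
grip 0.48069868472705873 -0.20348458524647248
[ 0.46165958 -0.18058492  0.055     ]
[ 0.46235243 -0.19268992  0.        ]
```

The stop is at (0.594, 0.114) with yaw -0.30, and the bar is at (0.536, -0.227) with yaw -0.41. I'll grasp the grip block near bar x = -50.

```bash
cat > go.py <<'E'
import sys
from h import *
# go.py x y z yaw(of tool x, world): shift/turn from measured pose
x,y,z,w=map(float,sys.argv[1:5]); o=ctrl.get_obs()
R=Rn.from_rotvec(o['tool_rot']); T=Rn.from_matrix([[np.cos(w),np.sin(w),0],[np.sin(w),-np.cos(w),0],[0,0,-1]])
print("shift cm",np.round(R.inv().apply(np.array([x,y,z])-o['tool_pos'])*100,2),"turn",np.round((R.inv()*T).as_rotvec(),3))
print("yaw now",round(float(np.arctan2(*R.as_matrix()[[1,0],0])),3),"q",np.round(o['q'],2))
E
python3 - <<'E'
import numpy as np
b=(.5357,-.2274,-.41);print(b[0]-.05*np.cos(b[2]),b[1]-.05*np.sin(b[2]))
E
python3 go.py .4899 -.2075 .195 2.732
```

```text
0.4898439588591697 -0.20746953360077885
shift cm [-5.312e+01 -5.946e+01  2.000e-02] turn [ 0.     0.    -0.048]
yaw now 2.684 q [ 0.99  0.05  1.61 -0.    1.48 -0.12]
```

```bash
python3 -m handwheel '[[[-4,-4.5,0],[0,0,-0.01]],[[-8,-9,0],[0,0,-0.02]],[[-12,-13.5,0],[0,0,-0.03]],[[-16,-18,0],[0,0,-0.04]],[[-20,-22.4,0],[0,0,-0.048]]]' -1 100
python3 -m handwheel '[[[-4,-4.5,0],[0,0,0]],[[-8,-9,0],[0,0,0]],[[-12,-13.5,0],[0,0,0]],[[-16,-18,0],[0,0,0]],[[-20,-22.4,0],[0,0,0]]]'
python3 go.py .4899 -.2075 .195 2.732
```

```text
t: 1.32
tool_pos: [0.3569, 0.2696, 0.1955]
tool_rot: [0.638, 3.075, 0.001]
contact_force: [0.9, -0.2, 0.8]
opening: 0.0856
grip_force: 0.0
t: 1.95
tool_pos: [0.4513, -0.0159, 0.1957]
tool_rot: [0.639, 3.074, 0.0]
contact_force: [1.5, 0.4, -0.2]
opening: 0.0855
grip_force: 0.0
shift cm [-11.18 -16.03   0.08] turn [ 0.001  0.001 -0.001]
yaw now 2.731 q [-0.2  -0.39  2.    0.    1.53 -1.36]
```

```bash
python3 -m handwheel '[[[-3.7,-5,0],[0,0,0]],[[-7.4,-10,0],[0,0,0]],[[-11,-15,0],[0,0,0]],[[-11.2,-16,0],[0,0,0]],[[-11.2,-16,0],[0,0,0]]]'
python3 go.py .4899 -.2075 .11 2.732
python3 - <<'E'
from h import *
cv2.imwrite("pics/t1.png",np.hstack([cv2.resize(ctrl.get_image("top")[190:360,370:520],None,fx=2.6,fy=2.6),cv2.resize(ctrl.get_image("scene")[190:360,90:240],None,fx=2.6,fy=2.6)]))
E
```

```text
t: 2.58
tool_pos: [0.4895, -0.2054, 0.195]
tool_rot: [-0.641, -3.075, -0.001]
contact_force: [0.3, -0.3, 0.0]
opening: 0.0856
grip_force: 0.0
shift cm [-0.13 -0.18  8.5 ] turn [ 0.001 -0.001 -0.002]
yaw now 2.73 q [-0.54 -0.17  1.83  0.    1.49 -1.7 ]
```

View pics/t1.png

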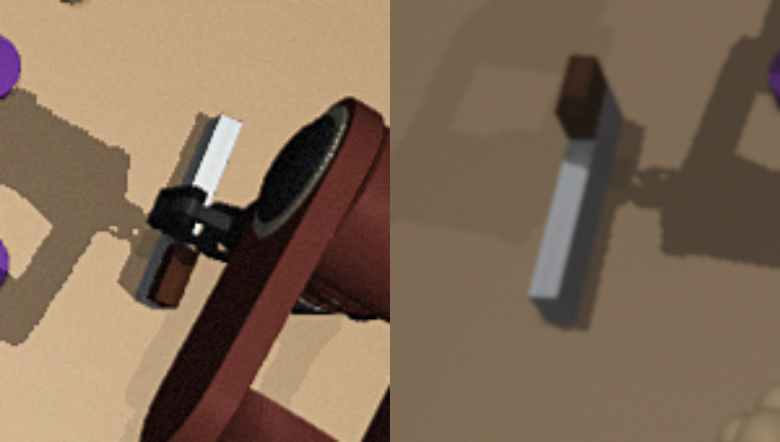

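```bash
python3 - <<'E'
from h import *
print(proj("top",[.4895,-.2054,.195]),proj("top",[.4895,-.2054,.06]),proj("scene",[.4895,-.2054,.195]))
# scene check of bar: corners z45 far end, grip top
S=lambda c,r:np.array([(c-390)/2.6+90,r/2.6+190])
from fit import *
print(fit([((85,10,45),S(555,297)),((85,-10,45),S(529,291)),((85,10,0),S(570,325)),((-35,-10,81),S(567,133)),((-35,10,81),S(596,138)),((-85,10,81),S(600,60)),((-85,-10,81),S(573,55))],[.53,-.22,-.4],"scene"))
E
```

```text
[453.87109761 289.55656034] [436.10035375 291.98648473] [142.86215194 184.83420668]
(array([ 0.54482216, -0.22700626, -0.445463  ]), array([ 0.4,  2.7, -1.1,  4.1,  1.8,  2.8, -2.8, -5.6, -2.9, -6.8,  2.6,
        0.2,  2.2,  1.4]))
```

```bash
python3 -m handwheel '[[[-0.1,-0.2,5],[0,0,0]],[[-0.1,-0.2,9],[0,0,0]],[[-0.1,-0.2,12],[0,0,0]],[[-0.1,-0.2,14.5],[0,0,0]],[[-0.1,-0.2,15.4],[0,0,0]]]'
python3 -m handwheel '[[[0,0,0],[0,0,0]],[[0,0,0],[0,0,0]],[[0,0,0],[0,0,0]],[[0,0,0],[0,0,0]],[[0,0,0],[0,0,0]]]' 1 100
python3 -m handwheel '[[[0,0,0],[0,0,0]],[[0,0,0],[0,0,0]],[[0,0,0],[0,0,0]]]'; python3 go.py .4899 -.2075 .18 2.732
```

```text
t: 3.3
tool_pos: [0.489, -0.2053, 0.0397]
tool_rot: [-0.635, -3.074, -0.002]
contact_force: [0.3, -0.7, 0.4]
opening: 0.0853
grip_force: 0.0
t: 3.92
tool_pos: [0.4905, -0.2081, 0.0427]
tool_rot: [0.639, 3.075, -0.001]
contact_force: [-2.2, -0.6, 6.5]
opening: 0.0146
grip_force: 98.0
t: 4.3
tool_pos: [0.4905, -0.2081, 0.0427]
tool_rot: [0.639, 3.075, -0.001]
contact_force: [-2.3, 0.7, 6.3]
opening: 0.0142
grip_force: 98.0
shift cm [  0.06   0.02 -13.73] turn [-0.001  0.001 -0.   ]
yaw now 2.732 q [-0.54 -0.02  1.95 -0.    1.21 -1.7 ]
```

```bash
python3 -m handwheel '[[[0,0,-3],[0,0,0]],[[0,0,-7],[0,0,0]],[[0,0,-11],[0,0,0]],[[0,0,-14.3],[0,0,0]],[[0,0,-14.3],[0,0,0]]]'
python3 go.py .4836 .1016 .183 2.841
python3 - <<'E'
from h import *
a=ctrl.get_image("scene");cv2.imwrite("pics/s2.png",cv2.resize(a[130:330,60:260],None,fx=3,fy=3))
E
```

```text
t: 4.92
tool_pos: [0.4914, -0.2084, 0.187]
tool_rot: [0.638, 3.07, -0.003]
contact_force: [-0.4, -0.3, -2.6]
opening: 0.0145
grip_force: 98.3
shift cm [13.08 28.12  0.3 ] turn [-0.001  0.006 -0.109]
yaw now 2.732 q [-0.54 -0.17  1.84  0.    1.47 -1.7 ]
```

View pics/s2.png

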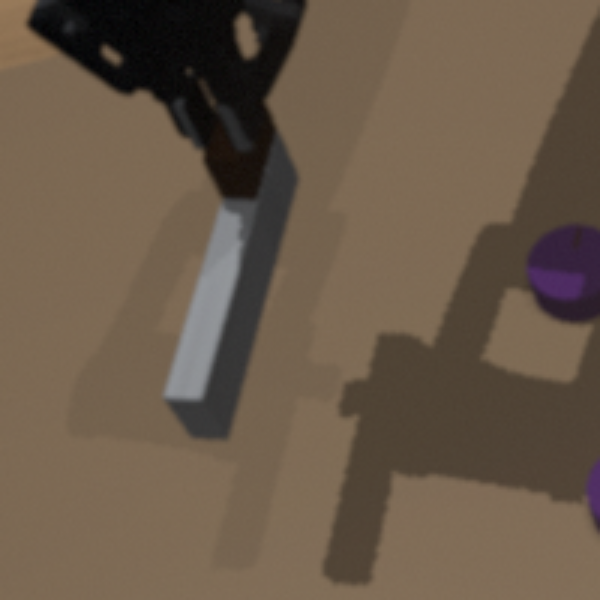

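The bar is held by its grip block, lifted and level, with its far end at about (200,415) in the crop. Next I'll carry it over the gap.

```bash
python3 -m handwheel '[[[2,4,0],[0,0,0]],[[4.5,9.5,0],[0,0,-0.03]],[[7,15,0],[0,0,-0.06]],[[9.5,20.5,0],[0,0,-0.09]],[[12,26,0],[0,0,-0.109]]]'
python3 -m handwheel '[[[0.9,1.8,0],[0,0,0]],[[1.1,2.1,0],[0,0,0]],[[1.1,2.1,0],[0,0,0]],[[1.1,2.1,0],[0,0,0]]]'
python3 go.py .4836 .1016 .10 2.841
python3 - <<'E'
from h import *
a=ctrl.get_image("scene");b=ctrl.get_image("top")
cv2.imwrite("pics/s3.png",np.hstack([cv2.resize(a[150:300,270:400],None,fx=3,fy=4*.75,interpolation=2),cv2.resize(b[190:340,220:350],None,fx=3,fy=3,interpolation=2)]))
E
```

```text
t: 5.6
tool_pos: [0.4814, 0.0807, 0.1808]
tool_rot: [-0.469, -3.102, 0.001]
contact_force: [1.3, -0.7, -2.9]
opening: 0.0142
grip_force: 98.3
t: 6.1
tool_pos: [0.4791, 0.101, 0.1835]
tool_rot: [-0.473, -3.105, 0.001]
contact_force: [0.5, -0.5, -2.8]
opening: 0.0144
grip_force: 98.4
shift cm [-0.42  0.19  8.35] turn [-0.001 -0.001 -0.002]
yaw now 2.839 q [ 0.06 -0.27  1.93 -0.    1.48 -1.21]
```

View pics/s3.png

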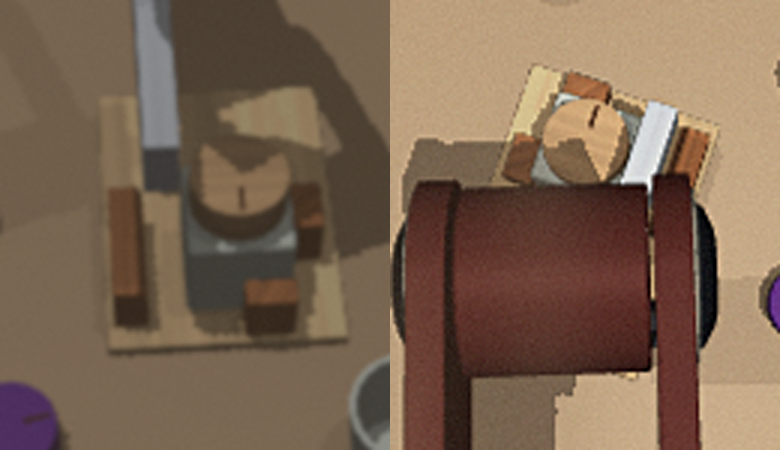

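```bash
python3 - <<'E'
from h import *
P=lambda c,r:np.array([(c-390)/3+220,r/3+190]);S=lambda c,r:np.array([c/3+270,r/3+150])
s=np.array([.5943,.1143]);w=-.3006;u=np.array([np.cos(w),np.sin(w)]);v=np.array([-u[1],u[0]])
def st(n,px,z): d=unproj(n,px,z)[:2]-s; return np.round([d@u*1000,d@v*1000],1)
print("bar end top",st("top",P(650,100),.1855),st("top",P(677,110),.1855))
print("bar left edge further",st("top",P(622,175),.1855))
print("scene bar end top",st("scene",S(144,149),.1855),st("scene",S(179,146),.1855),"bottom",st("scene",S(146,190),.1405),st("scene",S(179,188),.1405))
print("scene board",[st("scene",S(*p),.01) for p in((100,97),(312,88),(346,347),(108,352))])
print("scene fence inner top",st("scene",S(136,188),.05),st("scene",S(146,295),.05))
print("top fence top outer",[st("top",P(*p),.05) for p in((690,128),(712,133))])
print("jar right corners top z80",st("scene",S(183,228),.08),st("top",P(546,190),.08))
o=ctrl.get_obs()['tool_pos'];d=o[:2]-s;print("tcp",d@u*1000,d@v*1000)
E
```

```text
bar end top [ 27.1 -37.5] [ 26.5 -55.8]
bar left edge further [-24.  -36.1]
scene bar end top [ 34.3 -56. ] [ 33.4 -37.3] bottom [ 29.3 -55.6] [ 29.  -37.1]
scene board [array([-143. ,  -81.4]), array([-142.,   65.]), array([63.3, 64.3]), array([ 58. , -82.9])]
scene fence inner top [-36.5 -60.4] [ 42.7 -57.9]
top fence top outer [array([ 38.3, -62.6]), array([ 39.9, -78.9])]
jar right corners top z80 [ 15.6 -33.9] [-39.9  18.1]
tcp -105.94035578569613 -46.601575992630785
```

```bash
python3 -m handwheel '[[[0,0.2,2.5],[0,0,0]],[[0,0.2,4.5],[0,0,0]],[[0,0.2,5.2],[0,0,0]],[[0,0.2,5.2],[0,0,0]]]'
python3 go.py .4836 .1016 .10 2.841
python3 - <<'E'
from h import *
a=ctrl.get_image("scene");b=ctrl.get_image("top")
cv2.imwrite("pics/s4.png",np.hstack([cv2.resize(a[185:275,295:385],None,fx=4.4,fy=4.4,interpolation=2),cv2.resize(b[200:290,260:350],None,fx=4.4,fy=4.4,interpolation=2)]))
s=np.array([.5943,.1143]);w=-.3006;u=np.array([np.cos(w),np.sin(w)]);v=np.array([-u[1],u[0]])
o=ctrl.get_obs()['tool_pos'];d=o[:2]-s;print("tcp",d@u*1000,d@v*1000)
E
```

```text
t: 6.7
tool_pos: [0.4794, 0.1038, 0.1316]
tool_rot: [-0.471, -3.105, 0.001]
contact_force: [0.1, -0.7, -3.3]
opening: 0.0144
grip_force: 98.4
shift cm [-0.47 -0.09  3.16] turn [-0.001 -0.001 -0.001]
yaw now 2.84 q [ 0.06 -0.23  1.98 -0.    1.39 -1.21]
tcp -105.82292640363433 -43.57371943442923
```

View pics/s4.png

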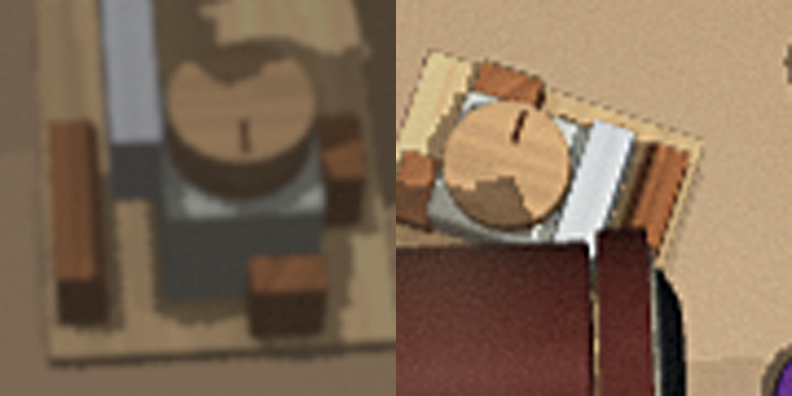

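```bash
python3 - <<'E'
from h import *
P=lambda c,r:np.array([(c-396)/4.4+260,r/4.4+200]);S=lambda c,r:np.array([c/4.4+295,r/4.4+185])
s=np.array([.5943,.1143]);w=-.3006;u=np.array([np.cos(w),np.sin(w)]);v=np.array([-u[1],u[0]])
def st(n,px,z): d=unproj(n,px,z)[:2]-s; return np.round([d@u*1000,d@v*1000],1)
print("top bar",st("top",P(597,122),.1335),st("top",P(634,132),.1335))
print("scene bar top",st("scene",S(112,142),.1335),st("scene",S(161,142),.1335),"bot",st("scene",S(115,200),.0885),st("scene",S(160,200),.0885))
print("jar front top",st("scene",S(166,218),.08),st("scene",S(325,213),.08),"front bottom-right",st("scene",S(166,295),.01))
print("fence in top/out, top cam",st("top",P(660,142),.05),st("top",P(688,150),.05),"inner bottom scene",st("scene",S(106,318),.01),"outer",st("scene",S(50,122),.05),st("scene",S(57,280),.05))
print("board right edge",st("top",P(704,143),.01),st("scene",S(50,360),.01))
E
```

```text
top bar [ 26.2 -35. ] [ 27.2 -52.5]
scene bar top [ 32.6 -52.8] [ 33.8 -34.1] bot [ 29.6 -52.2] [ 30.7 -34.2]
jar front top [ 33.9 -32. ] [35.4 32. ] front bottom-right [ 28.  -31.3]
fence in top/out, top cam [ 39.1 -62.3] [ 39.8 -76.7] inner bottom scene [ 37.9 -57.6] outer [-37.4 -77.3] [ 42.1 -77.2]
board right edge [ 51.8 -82.5] [ 57.  -82.2]
```

```bash
python3 -m handwheel '[[[0,-0.12,0],[0,0,0]],[[0,-0.12,0.8],[0,0,0]],[[0,-0.12,1.6],[0,0,0]],[[0,-0.12,2.4],[0,0,0]],[[0,-0.12,3.2],[0,0,0]]]'
python3 -m handwheel '[[[0,0,0.8],[0,0,0]],[[0,0,1.6],[0,0,0]],[[0,0,2.4],[0,0,0]]]'
```

```text
t: 7.42
tool_pos: [0.4791, 0.1029, 0.0993]
tool_rot: [-0.471, -3.105, 0.0]
contact_force: [-0.4, -0.3, -2.3]
opening: 0.0142
grip_force: 98.4
t: 7.8
tool_pos: [0.4794, 0.1029, 0.0757]
tool_rot: [-0.471, -3.106, -0.0]
contact_force: [0.5, -0.1, -2.4]
opening: 0.0143
grip_force: 98.4
```

Underside is at about 33 mm with no contact, so it's inside the gap.

```bash
python3 -m handwheel '[[[0,0,0.7],[0,0,0]],[[0,0,1.4],[0,0,0]],[[0,0,1.9],[0,0,0]],[[0,0,2.1],[0,0,0]]]'
python3 -m handwheel '[[[0,0,0.15],[0,0,0]],[[0,0,0.3],[0,0,0]]]'
python3 -c "
from h import *
R=Rn.from_rotvec(ctrl.get_obs()['tool_rot']).as_matrix();print(R)"
```

```text
t: 8.3
tool_pos: [0.4793, 0.1029, 0.0549]
tool_rot: [-0.471, -3.106, 0.0]
contact_force: [-0.1, -0.2, -2.4]
opening: 0.0145
grip_force: 98.7
t: 8.55
tool_pos: [0.4797, 0.103, 0.0528]
tool_rot: [0.471, 3.106, 0.0]
contact_force: [-4.1, 0.2, 5.7]
opening: 0.0145
grip_force: 99.9
[[-9.55115937e-01  2.96231755e-01  5.42170152e-04]
 [ 2.96231823e-01  9.55116069e-01  4.70967123e-05]
 [-5.03883882e-04  2.05590873e-04 -9.99999852e-01]]
```

```bash
python3 -m handwheel '[[[0,0.1,0],[0,0,0]],[[0,0.15,0],[0,0,0]],[[0,0.15,0],[0,0,0]]]'
python3 -m handwheel '[[[0,0,0],[0,0,0]],[[0,0,0],[0,0,0]],[[0,0,0],[0,0,0]],[[0,0,0],[0,0,0]],[[0,0,0],[0,0,0]]]' -1 100
python3 -m handwheel '[[[0,0,-4],[0,0,0]],[[0,0,-8],[0,0,0]],[[0,0,-12],[0,0,0]],[[0,0,-16],[0,0,0]],[[-2,-12,-16],[0,0,0]]]'
python3 -m handwheel '[[[3,-5,0],[0,0,0]],[[6,-10,0],[0,0,0]],[[9,-12,0],[0,0,0]],[[9,-12,0],[0,0,0]]]'
python3 - <<'E'
from h import *
a=ctrl.get_image("scene");b=ctrl.get_image("top")
cv2.imwrite("pics/s5.png",np.hstack([cv2.resize(a[170:275,295:385],None,fx=4.4,fy=4.4,interpolation=2),cv2.resize(b[210:315,240:330],None,fx=4.4,fy=4.4,interpolation=2)]))
for n in("scene","top"):
  for q in("bar","jar","cap"): print(n,q,[(round(d['score'],2),np.round(d['position'],1)) for d in ctrl.landmark_of(n,q)[:3]])
E
```

```text
t: 8.93
tool_pos: [0.4801, 0.1042, 0.0529]
tool_rot: [0.47, 3.106, -0.001]
contact_force: [-2.7, -1.7, 4.5]
opening: 0.0143
grip_force: 100.0
t: 9.55
tool_pos: [0.4799, 0.1044, 0.0522]
tool_rot: [0.471, 3.106, 0.0]
contact_force: [-0.7, 0.1, -0.6]
opening: 0.0853
grip_force: 0.0
t: 10.18
tool_pos: [0.474, 0.044, 0.2171]
tool_rot: [0.459, 3.099, 0.002]
contact_force: [1.4, -0.4, -0.4]
opening: 0.0856
grip_force: 0.0
t: 10.68
tool_pos: [0.349, -0.0463, 0.2124]
tool_rot: [0.475, 3.103, -0.001]
contact_force: [0.8, -0.1, -0.8]
opening: 0.0856
grip_force: 0.0
scene bar [(0.96, array([322.1, 215. ]))]
scene jar [(0.95, array([347.8, 240.9])), (0.16, array([242.6, 367.4]))]
scene cap [(0.78, array([347.2, 215.7]))]
top bar [(0.98, array([300.4, 271.8]))]
top jar []
top cap [(0.95, array([358.6, 291.6])), (0.92, array([361.8, 213.5])), (0.62, array([286.9, 237.1]))]
```

View pics/s5.png

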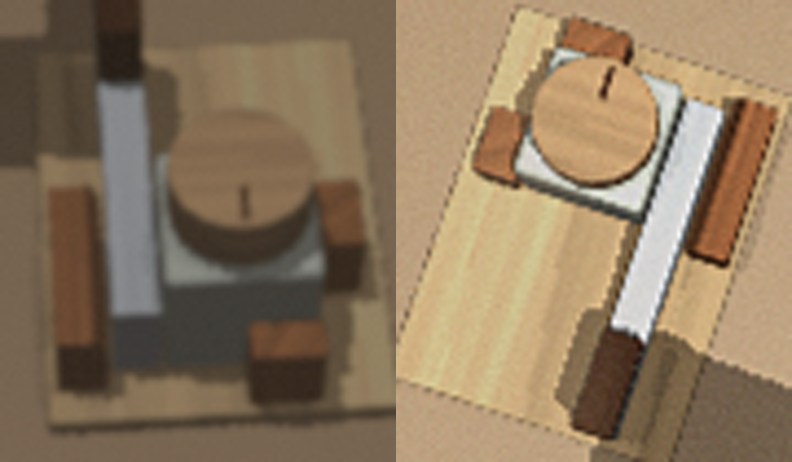

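```bash
python3 - <<'E'
from fit import *
P=lambda c,r:np.array([(c-396)/4.4+240,r/4.4+210]);S=lambda c,r:np.array([c/4.4+295,r/4.4+170])
b,e=fit([((85,10,55),P(684,99)),((85,-10,55),P(723,109)),((-35,10,91),P(605,328)),((-35,-10,91),P(643,341)),((-85,10,91),P(573,430)),((-85,-10,91),P(612,440))],[.54,.08,-.3]);print("bar",b,e)
s,es=fit([((55,67,10),P(517,8)),((55,-83,10),P(790,97)),((-145,67,10),P(390,373)),((33,-33,80),P(683,90)),((-33,-33,80),P(643,213)),((-33,33,80),P(520,170)),((40,-78.5,50),P(776,104)),((-40,-78.5,50),P(727,262))],[.59,.11,-.3]);print("stop",s,es)
R=lambda w:np.array([[np.cos(w),np.sin(w)],[-np.sin(w),np.cos(w)]])
print("bar in stop",R(s[2])@(b[:2]-s[:2]),b[2]-s[2])
c=unproj("top",P(596,123),.112);c2=unproj("scene",S(242,164),.112)
for k in(c,c2):print("cap",k,R(s[2])@(k[:2]-s[:2]))
E
python3 go.py .592 .1145 .2 2.841
```

```text
bar [ 0.52770107  0.08899955 -0.28467921] [ 0.  -0.4 -0.1  0.1 -0.1 -0.2  0.5 -0.2 -0.4 -0.   0.   0.7]
stop [ 0.59273945  0.11463543 -0.29177688] [-0.  -0.5  0.8 -0.5 -0.4  0.9  0.7 -1.4 -0.1  0.2 -1.9  0.2  0.6  1.
  0.4  0. ]
bar in stop [-0.05491522 -0.04326094] 0.0070976766564142535
cap [0.59029703 0.1142806  0.112     ] [-0.00223712 -0.00104241]
cap [0.5939368  0.11486918 0.112     ] [0.0010795  0.00056829]
shift cm [-18.39  22.39   1.19] turn [ 0.    -0.001  0.001]
yaw now 2.842 q [-0.34 -0.69  2.17  0.    1.66 -1.61]
```

The bar is fully down in the gap and flush with the jar: its stop-frame y is -43.3 mm and its yaw is off by 0.007. The cap is at about (0.592, 0.1145), so I'll move over it now.

```bash
python3 -m handwheel '[[[-4,5,0],[0,0,0]],[[-8,10,0],[0,0,0]],[[-12,15,0],[0,0,0]],[[-16,20,1],[0,0,0]],[[-18.4,22.4,1.2],[0,0,0]]]'
python3 -m handwheel '[[[0,0,0],[0,0,0]],[[0,0,2],[0,0,0]],[[0,0,4],[0,0,0]],[[0,0,6],[0,0,0]],[[0,0,6],[0,0,0]]]'
python3 go.py .592 .1145 .077 2.841
```

```text
t: 11.7
tool_pos: [0.5935, 0.1163, 0.1983]
tool_rot: [-0.467, -3.104, 0.001]
contact_force: [0.3, -0.6, 1.1]
opening: 0.0852
grip_force: 0.0
t: 12.32
tool_pos: [0.5896, 0.1134, 0.137]
tool_rot: [-0.471, -3.101, 0.002]
contact_force: [-0.4, 0.5, 0.2]
opening: 0.0857
grip_force: 0.0
shift cm [-0.22  0.19  6.  ] turn [-0.002 -0.005 -0.001]
yaw now 2.84 q [ 0.07  0.04  1.72 -0.    1.38 -1.2 ]
```

```bash
python3 -m handwheel '[[[-0.2,0.15,1.5],[0,0,0]],[[-0.2,0.15,3],[0,0,0]],[[-0.2,0.15,4.5],[0,0,0]],[[-0.2,0.15,5.8],[0,0,0]],[[-0.2,0.15,5.8],[0,0,0]]]'
python3 -m handwheel '[[[0,0,0],[0,0,0]],[[0,0,0],[0,0,0]],[[0,0,0],[0,0,0]],[[0,0,0],[0,0,0]]]' 1 40
python3 go.py .592 .1145 .077 2.841
```

```text
t: 12.95
tool_pos: [0.5931, 0.1147, 0.0802]
tool_rot: [-0.47, -3.103, 0.001]
contact_force: [-0.4, -0.7, 0.1]
opening: 0.0854
grip_force: 0.0
t: 13.45
tool_pos: [0.5945, 0.1148, 0.0826]
tool_rot: [0.471, 3.106, 0.0]
contact_force: [0.3, 0.4, -0.7]
opening: 0.0122
grip_force: 0.0
shift cm [ 0.23 -0.1   0.56] turn [ 0.     0.001 -0.   ]
yaw now 2.841 q [ 0.07  0.1   1.76 -0.    1.28 -1.2 ]
```

The fingers closed without gripping anything, so I need to look.

```bash
python3 - <<'E'
from h import *
o=ctrl.get_obs();print(o['opening'],o['grip_force'],o['tool_pos'])
a=ctrl.get_image("scene");b=ctrl.get_image("top")
cv2.imwrite("pics/s6.png",np.hstack([cv2.resize(a[155:275,290:400],None,fx=3.6,fy=3.6,interpolation=2),cv2.resize(b[200:320,230:340],None,fx=3.6,fy=3.6,interpolation=2)]))
print(proj("scene",o['tool_pos']),proj("top",o['tool_pos']))
E
```

```text
0.01219843026966802 0.0 [0.59452732 0.11475404 0.08255399]
[349.54380958 217.12398586] [286.04773711 237.92028543]
```

View pics/s6.png

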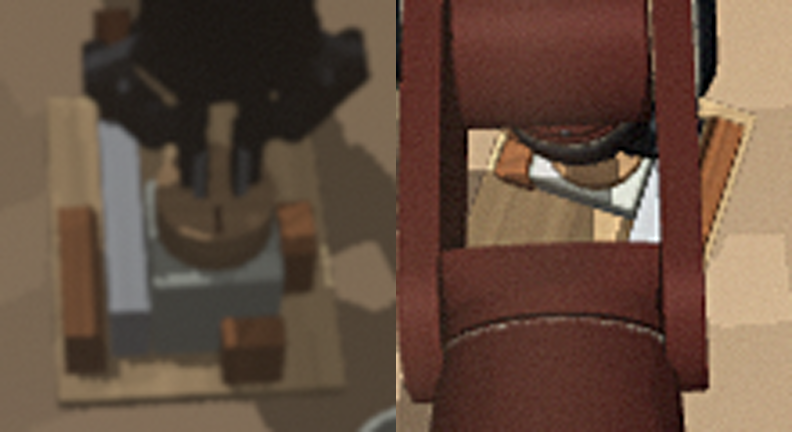

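In the last picture the fingertips end at about (200-245,190), on top of the cap. That suggests they sit about 30 mm higher than the TCP reading implies. I'll lift, shut the fingers fully, and probe the cap top by force.

```bash
python3 -m handwheel '[[[0,0,-1],[0,0,0]],[[0,0,-1.5],[0,0,0]],[[0,0,-1.5],[0,0,0]],[[0,0,-1.5],[0,0,0]],[[0,0,-1.5],[0,0,0]]]' 1 40
python3 -m handwheel '[[[0,0,0],[0,0,0]],[[0,0,0],[0,0,0]],[[0,0,0],[0,0,0]]]'
python3 -m handwheel '[[[0,0,0.6],[0,0,0]],[[0,0,0.6],[0,0,0]]]'
```

```text
t: 14.18
tool_pos: [0.5941, 0.1147, 0.0969]
tool_rot: [-0.471, -3.106, 0.0]
contact_force: [0.6, -0.4, 0.3]
opening: 0.0001
grip_force: 0.0
t: 14.55
tool_pos: [0.5943, 0.1147, 0.0971]
tool_rot: [-0.471, -3.106, 0.0]
contact_force: [0.1, 0.3, -0.1]
opening: 0.0003
grip_force: 0.0
t: 14.8
tool_pos: [0.5937, 0.1147, 0.0902]
tool_rot: [-0.47, -3.105, 0.001]
contact_force: [0.2, 0.0, 0.6]
opening: 0.0001
grip_force: 0.0
```

```bash
python3 -m handwheel '[[[0,0,0.5],[0,0,0]],[[0,0,0.5],[0,0,0]]]'
python3 -m handwheel '[[[0,0,0.4],[0,0,0]],[[0,0,0.4],[0,0,0]]]'
```

```text
t: 15.05
tool_pos: [0.5939, 0.1147, 0.0855]
tool_rot: [-0.471, -3.105, 0.0]
contact_force: [-0.8, 0.5, 0.1]
opening: 0.0001
grip_force: 0.0
t: 15.3
tool_pos: [0.594, 0.1147, 0.0817]
tool_rot: [-0.471, -3.105, 0.0]
contact_force: [0.7, 0.6, 0.2]
opening: -0.0
grip_force: 0.0
```

```bash
python3 -m handwheel '[[[0,0,0.3],[0,0,0]],[[0,0,0.4],[0,0,0]]]'
python3 -m handwheel '[[[0,0,0.3],[0,0,0]],[[0,0,0.4],[0,0,0]]]'
```

```text
t: 15.55
tool_pos: [0.5942, 0.1147, 0.078]
tool_rot: [-0.471, -3.106, 0.0]
contact_force: [-0.2, -0.1, -0.9]
opening: -0.0001
grip_force: 0.0
t: 15.8
tool_pos: [0.5948, 0.1148, 0.0758]
tool_rot: [0.471, 3.106, 0.0]
contact_force: [-3.9, -1.1, 9.9]
opening: -0.0
grip_force: 4.5
```

```bash
python3 - <<'E'
from h import *
a=ctrl.get_image("scene")
cv2.imwrite("pics/s7.png",cv2.convertScaleAbs(cv2.resize(a[150:260,290:410],None,fx=5,fy=5,interpolation=2),alpha=2))
print(ctrl.get_obs()['tool_pos'])
E
```

```text
[0.59479135 0.1147541  0.07586001]
```

View pics/s7.png

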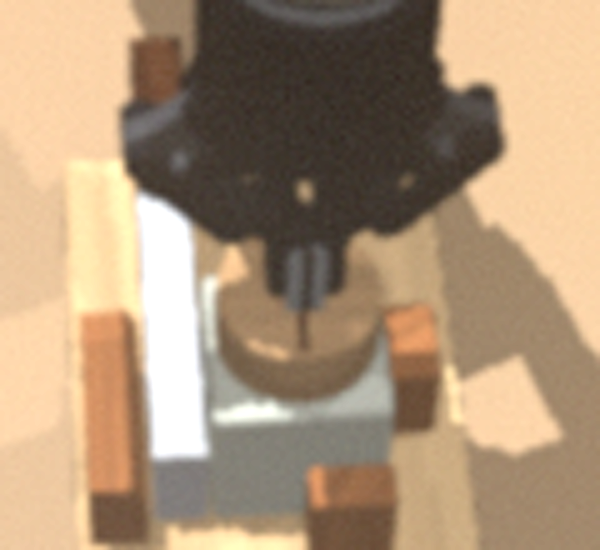

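Contact came at a TCP reading of 0.077 with the fingertips on the cap top (true z 0.112). So the reported TCP is about 35 mm below the real tips, and I need to go correspondingly lower. I'll raise, open, and descend to TCP z ≈ 0.043.

```bash
python3 - <<'E'
from h import *
print(unproj("scene",[351,211],.112),unproj("scene",[350,207],.112))
E
python3 -m handwheel '[[[0,0,-3],[0,0,0]],[[0,0,-5],[0,0,0]],[[0,0,-5],[0,0,0]],[[0,0,-5],[0,0,0]],[[0,0,-5],[0,0,0]]]' -1 40
python3 go.py .5925 .1146 .043 2.841
```

```text
[0.60200829 0.1135125  0.112     ] [0.59338855 0.11508918 0.112     ]
t: 16.48
tool_pos: [0.5934, 0.1147, 0.1227]
tool_rot: [-0.47, -3.104, 0.001]
contact_force: [-0.0, -0.2, -0.0]
opening: 0.0851
grip_force: 0.0
shift cm [ 0.07 -0.03  7.97] turn [-0.001 -0.002 -0.   ]
yaw now 2.841 q [ 0.07  0.06  1.73 -0.    1.36 -1.2 ]
```

```bash
python3 -m handwheel '[[[0,0,2.5],[0,0,0]],[[0,0,5],[0,0,0]],[[0,0,6.5],[0,0,0]],[[0,0,7.5],[0,0,0]],[[0,0,7.8],[0,0,0]]]'
python3 -m handwheel '[[[0,0,0],[0,0,0]],[[0,0,0],[0,0,0]],[[0,0,0],[0,0,0]],[[0,0,0],[0,0,0]],[[0,0,0],[0,0,0]]]' 0.5 40
```

```text
t: 17.1
tool_pos: [0.5942, 0.1147, 0.0457]
tool_rot: [-0.471, -3.105, 0.0]
contact_force: [-0.1, -0.0, 0.9]
opening: 0.0851
grip_force: 0.0
t: 17.73
tool_pos: [0.5951, 0.1143, 0.0474]
tool_rot: [0.471, 3.104, -0.001]
contact_force: [-0.9, -3.4, 5.3]
opening: 0.0593
grip_force: 43.3
```

```bash
python3 -m handwheel '[[[0,0,0],[0,0,0]],[[0,0,0],[0,0,0]],[[0,0,0],[0,0,0]]]' 1 120
python3 -m handwheel '[[[0,0,-0.02],[0,0,-0.08]],[[0,0,-0.05],[0,0,-0.16]],[[0,0,-0.08],[0,0,-0.24]],[[0,0,-0.1],[0,0,-0.32]],[[0,0,-0.12],[0,0,-0.4]]]'
python3 -c "
from h import *
o=ctrl.get_obs();print(o['wrist_torque'],o['q'][5])"
```

```text
t: 18.1
tool_pos: [0.5952, 0.1143, 0.0479]
tool_rot: [0.471, 3.104, -0.001]
contact_force: [-2.0, -3.3, 7.6]
opening: 0.0576
grip_force: 125.8
t: 18.73
tool_pos: [0.5961, 0.1146, 0.0487]
tool_rot: [-0.156, 3.134, 0.001]
contact_force: [1.0, -2.1, 3.9]
opening: 0.0577
grip_force: 126.8
[-0.31568133 -0.22946307 -0.54832065] -1.6033480683871546
```

```bash
python3 -m handwheel '[[[0,0,-0.02],[0,0,-0.08]],[[0,0,-0.05],[0,0,-0.16]],[[0,0,-0.08],[0,0,-0.24]],[[0,0,-0.1],[0,0,-0.32]],[[0,0,-0.12],[0,0,-0.4]]]'
python3 -m handwheel '[[[0,0,-0.02],[0,0,-0.08]],[[0,0,-0.05],[0,0,-0.16]],[[0,0,-0.06],[0,0,-0.24]],[[0,0,-0.08],[0,0,-0.32]]]'
python3 - <<'E'
from h import *
o=ctrl.get_obs();print(o['wrist_torque'],o['q'][5])
ctrl.get_image("scene");ctrl.get_image("top")
for n in("scene","top"):
  for q in("bar","jar","cap"): print(n,q,[(round(d['score'],2),np.round(d['position'],1)) for d in ctrl.landmark_of(n,q)[:3]])
E
```

```text
t: 19.35
tool_pos: [0.5959, 0.1151, 0.0498]
tool_rot: [-0.776, 3.04, 0.0]
contact_force: [1.1, -0.6, 4.2]
opening: 0.0572
grip_force: 126.8
t: 19.85
tool_pos: [0.5958, 0.1153, 0.0508]
tool_rot: [-1.251, 2.878, 0.0]
contact_force: [0.5, -0.6, 5.6]
opening: 0.0574
grip_force: 127.0
[-0.0785144  -0.01300357 -0.53746154] -2.3235311186941443
scene bar [(0.69, array([322.8, 218. ]))]
scene jar []
scene cap [(0.96, array([346.4, 218.2])), (0.96, array([272.1, 298.1])), (0.96, array([252.6, 222.8]))]
top bar [(0.57, array([299.1, 270. ]))]
top jar [(0.72, array([289.3, 240.8]))]
top cap [(0.87, array([365.4, 215. ])), (0.4, array([288.7, 237. ]))]
```

```bash
python3 -m handwheel '[[[0,0,-0.02],[0,0,-0.08]],[[0,0,-0.04],[0,0,-0.16]],[[0,0,-0.06],[0,0,-0.25]],[[0,0,-0.06],[0,0,-0.25]]]'
python3 -c "
from h import *
o=ctrl.get_obs();print(o['wrist_torque'],o['q'][5])"
python3 -m handwheel '[[[0,0,-0.15],[0,0,0]],[[0,0,-0.3],[0,0,0]],[[0,0,-0.3],[0,0,0]]]'
python3 -c "
from h import *
o=ctrl.get_obs();print(o['wrist_torque'],o['q'][5])"
```

```text
t: 20.75
tool_pos: [0.5955, 0.1154, 0.0512]
tool_rot: [-1.596, 2.702, -0.0]
contact_force: [0.7, 0.8, 4.3]
opening: 0.0573
grip_force: 126.9
[ 0.1918365  -0.08809991 -0.37933854] -2.570494687902283
t: 21.12
tool_pos: [0.5947, 0.1153, 0.0527]
tool_rot: [-1.599, 2.702, 0.001]
contact_force: [5.2, 2.6, -0.2]
opening: 0.0574
grip_force: 128.0
[ 0.44158104 -0.68203361 -0.32950435] -2.5715354307297256
```

```bash
python3 -m handwheel '[[[0,0,-0.2],[0,0,0]],[[0,0,-0.4],[0,0,0]],[[0,0,-0.4],[0,0,0]]]'
```

```text
t: 21.5
tool_pos: [0.5936, 0.1147, 0.0563]
tool_rot: [1.6, -2.701, -0.001]
contact_force: [1.3, 1.3, -1.5]
opening: 0.057
grip_force: 127.9
```

The force is only about the cap's weight, so it is free. I'll lift it to about 22 mm above the mouth.

```bash
python3 -m handwheel '[[[0,0,-0.5],[0,0,0]],[[0,0,-1.2],[0,0,0]],[[0,0,-2],[0,0,0]],[[0,0,-2.7],[0,0,0]],[[0,0,-3],[0,0,0]]]'
python3 -m handwheel '[[[0,0,0],[0,0,0]],[[0,0,0],[0,0,0]],[[0,0,0],[0,0,0]]]'
python3 - <<'E'
from h import *
a=ctrl.get_image("scene");b=ctrl.get_image("top");cv2.imwrite("pics/s8.png",a)
for n in("scene","top"):
  for q in("bar","jar","jar_mouth","cap","candle","cup","wax_cloud"): print(n,q,[(round(d['score'],2),np.round(d['position'],1)) for d in ctrl.landmark_of(n,q)[:3]])
for z in(.084,.122): print(z,proj("scene",[.593,.1147,z]),proj("top",[.593,.1147,z]))
E
```

```text
t: 22.12
tool_pos: [0.5948, 0.1147, 0.088]
tool_rot: [-1.6, 2.702, -0.001]
contact_force: [-0.1, -0.2, -0.9]
opening: 0.0572
grip_force: 128.0
t: 22.5
tool_pos: [0.594, 0.1147, 0.0865]
tool_rot: [1.6, -2.703, -0.001]
contact_force: [-0.7, 0.1, -0.7]
opening: 0.0573
grip_force: 128.0
scene bar [(0.61, array([323.3, 215.6])), (0.25, array([320.6, 239.9]))]
scene jar [(0.67, array([347.5, 241.6]))]
scene jar_mouth [(0.97, array([348. , 212.1]))]
scene cap [(0.88, array([274.3, 298.7])), (0.63, array([350.6, 202.9])), (0.57, array([254.1, 224. ]))]
scene candle [(0.72, array([457.2, 187.3]))]
scene cup [(0.93, array([401.6, 300.6]))]
scene wax_cloud [(0.69, array([238.9, 368.3]))]
top bar [(0.53, array([301.5, 273.6])), (0.43, array([173. , 258.5]))]
top jar [(0.76, array([289.4, 238.1]))]
top jar_mouth [(0.55, array([285.7, 236.2]))]
top cap [(0.96, array([357.8, 295. ])), (0.78, array([361.7, 214.6])), (0.48, array([286.8, 235.3]))]
top candle [(0.63, array([173.3, 257.7]))]
top cup [(0.92, array([273.3, 176.9]))]
top wax_cloud [(0.73, array([401.2, 175.1]))]
0.084 [349.22542143 216.02302538] [286.01429822 238.54366486]
0.122 [349.89175278 203.5218738 ] [285.02368423 235.93835879]
```

The cap's landmark in the scene view (row 203) matches an underside at z ≈ 0.122, about 22 mm above the mouth. The jar and bar landmarks haven't moved, so I'll hand in.

```bash
python3 -c "
from station import ctrl
print(ctrl.finish_job())"
```

```text
the job is handed in; nothing more can be done
None
```

I set the bar flush in the gap and let go, unscrewed the cap and am holding it about 22 mm above the jar's mouth; the job is handed in at about 23 s, but no verdict came back.

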